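# Put the longer stir bar in the dish with the tongs

## Robot

A 6-joint arm with a two-finger parallel gripper is mounted at the origin on a cart in front of the work surface, level with it; the furniture and walls round the work are solid. World frame = base frame: x ahead of the robot, y to its left, z up, the work surface at z = 0. Lengths are in mm, angles in degrees, forces in N, time in s.
With the tool pointing down it reaches from about 350 to 850 mm from the base axis. Payload 8.1 kg.
Tool frame: the origin (TCP) lies between the finger pads; the fingertips stand 22 mm ahead of it and the grasp point (between the pads) lies 3 mm ahead of it; z points along the fingers, y is the direction in which the jaws open and shut (so a half turn about z gives the same grasp; the last joint's range is limited). The gripper opens to 85 mm and grips with 20 to 120 N. Pads are 22 mm wide; open, the fingers measure 114 mm over their backs; the gripper's body (76 mm by 85 mm) begins 54 mm behind the grasp point. The pads swing forward as they close: fully open they stand 13 mm farther back than shut.
Start: joints at [65.695, 7.471, 85.268, -0, 87.261, -4.893], TCP at [199.392, 565.905, 233.192] pointing down, gripper open.
Joint ranges: [-169.43, 169.43], [-51.17, 129.36], [1.28, 143.12], [-76.62, 256.62], [0, 156.53], [-152.29, 152.29]. Speed limits (degrees/s): [136.94, 136.94, 159.86, 180, 180, 180].

## Interface

Orientations are given as [roll, pitch, yaw] about the fixed x, y, z axes, in that order (R = Rz(yaw) Ry(pitch) Rx(roll)).
In Python, from bench import r gives the robot as it stands.
- The arm moves only by the tool drive_tool, never from a script. Its argument "moves" is a list of rows, each a list of 2 entries, a list of its own where there are three numbers: the shift along the world's x, y, z in mm, then the turn about the world's z in degrees. A call has exactly 8 rows; each row is the pose to reach, as a shift and turn from the pose commanded when the call began; what a row does not reach only later rows make up. A row lasts 1/12 s, in which the tool goes at most 41.7 mm and 7.16 degrees, less where a joint would pass 70% of its speed; a pose out of reach is approached as far as the arm can. A call with a gripper value outside its range is refused whole. "fingers" is the finger opening in mm, from 0 to 85.4, set as the call begins (left out, the last holds). The fingers move at their own pace and stop on an object; "squeeze" is the grip in N (left out, the last holds). Time passes only in rows, so rows that repeat a pose let the fingers close, or fill a call up. It gives the time, the measured TCP pose, the force and the opening at its end, in the units of the state.
- r.sense(): the state, without advancing time (a new reading comes with each control period).
- r.snapshot(name): name is "side" or "top"; returns a dict with "pixels" (480x640x3 uint8, red, green, blue), "camera_matrix" (3x3 intrinsics, pixels), "k1" (the pictures are not rectified: a ray, as slopes to the right and down, at radius r is drawn at 1 + k1 r^2 times it, then the intrinsics apply), "xyz" and "orientation" of the camera in the world. Camera axes: x right, y down, z forward; pixel columns grow to the right and rows downward; lengths in mm; the calibration is good to about 2 mm. A picture is of the moment at which its call begins. There is no depth.
- r.hand_in(): hands the job in, once; it reports no verdict.
The state is a dict: "time": time; "joint_pos": joint angles; "qd": joint speeds; "joint_efforts": joint torques, N m; "tool_pos": TCP position; "tcp_rot": TCP orientation; "ft_force": force on the tool from outside, world axes, zero at the start; "wrist_torque": the same for the moment, N m; "finger_gap": finger opening in mm.
Only numpy, scipy, OpenCV 4.12 (cv2) and the standard library are available. Lean on these libraries where they do the work, as an engineer would, in place of code of your own. Each camera call takes 0.05 s, during which the arm holds its last target.

## Task

Take the spring tongs out of their stand and use them to pick up the longer of the two black stir bars; no finger or other part of the robot may touch the bar itself. Lower it in the tongs to the floor of the round white dish, let go of it there without dropping it, and put the tongs back upright in the well of the stand. Do not push the dish or the shorter stir bar about.

Things in the scene. Friction and masses are not known exactly. Their poses are not given: they have to be found in the camera images.
- tongs: Upright spring tongs in the stand, 126 mm tall, 16 mm thick (x), 80 g. Origin: midway between the tips, at their lower ends; z up, y the closing line. Two parallel steel jaws slide along y on a black bridge (16 x 16 mm, z 106 to 126 mm, between them). Springs part them: no force when open, 0.5 N per mm each as they are squeezed (7 N fully): a gripper keeps hold with the pads at 54 mm or less.
- tongs_pads (a point): Point midway between the tongs' two black thumb pads, where they are to be gripped and squeezed along y; 95 mm above the tongs' origin, axes as the tongs. Flat outer pad faces, 16 mm wide (x) by 38 mm high, are 62 mm apart when open (a gripper opened wider drops the tongs) and 34 mm when fully squeezed.
- jaw_left (a joint): How far each jaw is squeezed in, m: 0 open, 0.014 fully; 0.012 with a stir bar between the tips. Both jaws move alike. The black rubber tips (16 mm wide in x, the lowest 20 mm of the jaws) have inner faces 36 mm apart when open (54 mm over their outside), 8 mm when fully squeezed: tip gap = width over the thumb pads less 26 mm.
- stand: Grey stand, fixed: foot plate 70 x 112 x 8 mm with an open-topped rectangular well, 30 mm (x) by 68 mm (y) inside, walls 8 mm thick, floor 8 mm and rim 40 mm above the bench. Origin: centre of the underside; z up, y along the well's long side. The tongs stand at its centre with their y along the stand's y (either way round), tips on the well's floor.
- stir_bar_long: The longer black stir bar, the one to move: an octagonal bar 42 mm long and 12 mm across flats, lying on the bench, about 16 g. Origin: centre of its underside as it starts; x along its length, z up at the start.
- stir_bar_short: The shorter black stir bar, to be left alone: the same shape, 24 mm long, 12 mm across flats. Origin: centre of its underside; x along its length.
- dish: Round white porcelain dish, loose, straight-walled, 102 mm over the rim, 44 mm high, wall 4 mm (92 mm inside), its flat floor 5 mm above the bench. Origin: centre of its underside; z up.

How it is judged:
By the outcome, as a careful person would: the job done as asked, in the order asked, and still so for the second after the job is handed in, with the robot touching nothing.
It also fails if it takes over 48 s, if anything falls off the work surface, if the arm or the gripper's body presses on something with over 40 N, if the wrist force passes 120 N, or if a joint passes its speed limit or range.

## Working session

There is one attempt and no reset: what is moved stays moved. The work goes in short steps, Python scripts to look and compute and a tool call to move; the robot and the scene stay as the last step left them, time stands still between calls to the robot, and variables do not carry over. Pictures are saved under pics/ and viewed, and the job is handed in when it is done.

Besides the shell and the picture viewer there is one more tool, called after ">>>" by a JSON object that holds its "method" and its "body". drive_tool: Moves the arm, as the interface text tells. Its arguments: {"type":"object","properties":{"moves":{"type":"array","items":{"type":"array"}},"fingers":{"type":"number"},"squeeze":{"type":"number"}},"required":["moves"]}

```bash
mkdir -p pics
cat > h.py <<'E'
import numpy as np, cv2
from bench import r
from scipy.spatial.transform import Rotation as R
def snap(n,f):
    s=r.snapshot(n); cv2.imwrite('pics/'+f,s['pixels'][:,:,::-1]); np.save('pics/'+f+'.npy',s,allow_pickle=True); return s
def load(f): return np.load('pics/'+f+'.npy',allow_pickle=True).item()
def Rc(s):
    o=np.array(s['orientation'],float)
    return o if o.shape==(3,3) else R.from_euler('xyz',o,degrees=True).as_matrix()
def ray(s,uv):
    uv=np.array(uv,float).reshape(-1,1,2)
    p=cv2.undistortPoints(uv,np.array(s['camera_matrix'],float),np.array([s['k1'],0,0,0.]))[:,0]
    return np.c_[p,np.ones(len(p))]@Rc(s).T
def plane(s,uv,z):
    d=ray(s,uv);c=np.array(s['xyz'],float)
    return c+d*((z-c[2])/d[:,2])[:,None]
def proj(s,P):
    q=(np.array(P,float).reshape(-1,3)-np.array(s['xyz']))@Rc(s)
    return cv2.projectPoints(q,np.zeros(3),np.zeros(3),np.array(s['camera_matrix'],float),np.array([s['k1'],0,0,0.]))[0][:,0]
E
python3 - <<'E'
from h import *
for n in('side','top'):
    s=snap(n,n+'0.png'); print(n,s['camera_matrix'],s['k1'],s['xyz'],s['orientation'])
print(r.sense())
E
```

```text
side [[474.17122878   0.         320.21136263]
 [  0.         474.17122878 241.09196318]
 [  0.           0.           1.        ]] -0.07607110340270042 [362.05041404 677.05410465 649.64714522] [-130.4406169     0.76725936 -168.07393845]
top [[508.55957707   0.         312.2094911 ]
 [  0.         508.55957707 238.27311696]
 [  0.           0.           1.        ]] 0.01649720370247341 [ 366.98459146   49.25849793 1100.67599156] [-171.92376347   -2.39730962  -89.03244165]
{'time': 0.1, 'joint_pos': array([ 6.56933740e+01,  7.51229988e+00,  8.53229384e+01, -1.99091169e-04,
        8.72623064e+01, -4.89363653e+00]), 'qd': array([-0.01102622, -0.08974057, -0.20318096, -0.00976347, -0.06255434,
       -0.00198705]), 'joint_efforts': array([ 6.18639515e-04, -5.70948887e+01, -5.01942551e+01, -2.57815909e-04,
        8.10526282e-03,  8.01148963e-05]), 'tool_pos': array([199.20579323, 565.43950734, 232.23447276]), 'tcp_rot': array([-1.79902794e+02, -8.12303853e-03,  1.60587013e+02]), 'ft_force': array([ 0.08534654,  1.00407375, -0.10738575]), 'wrist_torque': array([-0.00375524,  0.01509247, -0.03069114]), 'finger_gap': 85.60084403840686}
```

View pics/side0.png

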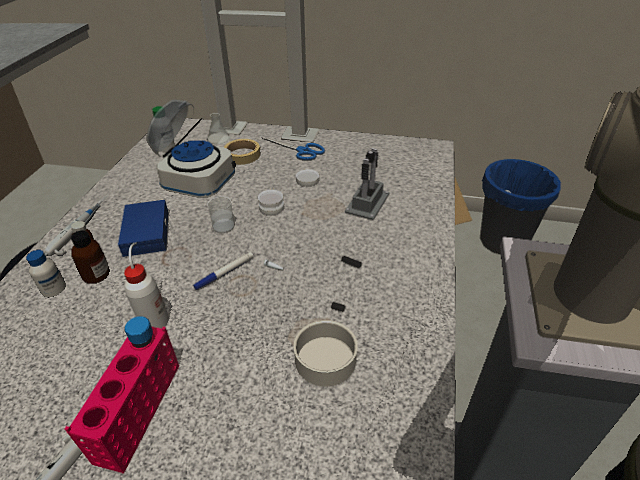

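View pics/top0.png

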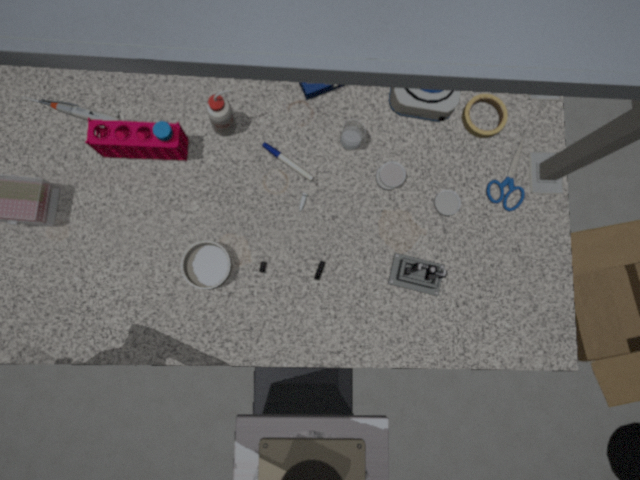

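The top view shows the dish at about (208,265), the short bar at (263,267), the long bar at (320,270) and the stand at (417,273). In the side view the tongs are at about (370,180).

Run:
```python
from h import *
t=load('top0.png');s=load('side0.png')
a=cv2.resize(t['pixels'][240:310,375:460,::-1],None,fx=6,fy=6,interpolation=cv2.INTER_CUBIC)
b=cv2.resize(s['pixels'][140:225,335:400,::-1],None,fx=5,fy=5,interpolation=cv2.INTER_CUBIC)
cv2.imwrite('pics/z1.png',a);cv2.imwrite('pics/z2.png',b)
for n,S,boxes in (('top',t,[(250,255,275,280),(305,255,335,285)]),('side',s,[(325,298,350,315),(335,250,368,272)])):
    g=S['pixels'].max(2)
    for x0,y0,x1,y1 in boxes:
        m=(g[y0:y1,x0:x1]<60).astype(np.uint8)
        c=max(cv2.findContours(m,0,2)[0],key=cv2.contourArea)+np.array([x0,y0])
        rc=cv2.minAreaRect(c); bp=cv2.boxPoints(rc)
        P=plane(S,bp,8); w=plane(S,[rc[0]],6)
        M=cv2.moments(m,True);cen=(M['m10']/M['m00']+x0,M['m01']/M['m00']+y0)
        e=[P[1]-P[0],P[2]-P[1]]; e=max(e,key=np.linalg.norm)
        print(n,rc,plane(S,[cen],6).round(1),w.round(1),np.linalg.norm(P[1]-P[0]),np.linalg.norm(P[2]-P[1]),np.degrees(np.arctan2(e[1],e[0])))
# dish in top: bright mask
p=t['pixels'];hsv=cv2.cvtColor(p,cv2.COLOR_RGB2HSV)
d=cv2.resize(p[235:295,175:240,::-1],None,fx=8,fy=8,interpolation=cv2.INTER_CUBIC);cv2.imwrite('pics/z3.png',d)
```

```text
top ((262.5882568359375, 266.6470947265625), (4.850712776184082, 9.701424598693848), 14.03624439239502) [[459.3 111.6   6. ]] [[459.2 111.8   6. ]] 20.800071743327493 10.415394344107273 -12.194969593832406
top ((319.29449462890625, 270.0479431152344), (5.032769680023193, 18.375459671020508), 20.556045532226562) [[454.3 -10.5   6. ]] [[454.3 -10.4   6. ]] 39.69502576172564 10.866040494093712 -19.630926825927972
side ((337.6509094238281, 306.4716796875), (13.049251556396484, 6.593306064605713), 15.945395469665527) [[458.3 111.6   6. ]] [[458.1 111.6   6. ]] 15.635520698226678 24.168696853730292 170.11390649094588
side ((350.9794616699219, 261.5548095703125), (20.0140380859375, 6.437263011932373), 20.556045532226562) [[453.1 -10.6   6. ]] [[453.5 -10.4   6. ]] 18.498794872912 42.153528061945906 161.56053532851155
```

View pics/z1.png

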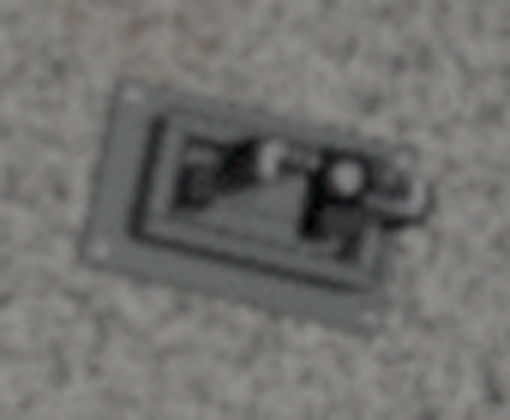

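View pics/z2.png

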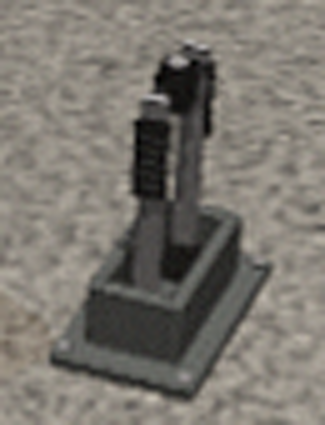

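View pics/z3.png

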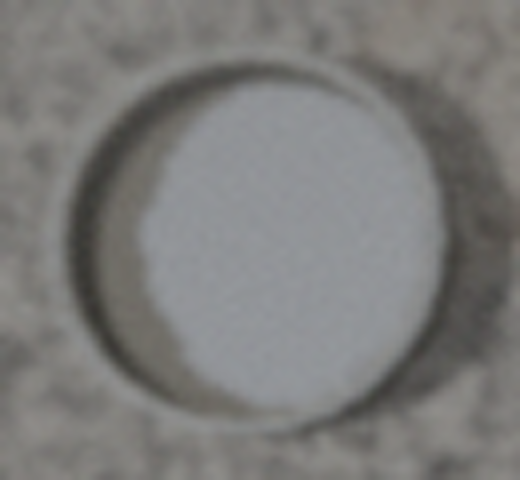

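Run:
```python
from h import *
t=load('top0.png');s=load('side0.png')
f=lambda p,k,o:(np.array(p,float)+.5)/k-.5+o
T=plane(t,f([(120,82),(82,265),(370,335),(417,150)],6,(375,240)),8); print(T.round(1)); 
print('top foot c',T.mean(0),[np.degrees(np.arctan2(*(b-a)[1::-1])) for a,b in((T[0],T[3]),(T[1],T[2]))],np.linalg.norm(np.diff(T,axis=0),axis=1))
W=plane(t,f([(158,112),(135,238),(378,292),(410,170)],6,(375,240)),40);print('well',W.mean(0).round(1))
S=plane(s,f([(50,357),(190,395),(270,265)],5,(335,140)),8); print(S.round(1),'side c',(S[0]+S[2])/2,np.linalg.norm(np.diff(S,axis=0),axis=1),np.degrees(np.arctan2(*(S[2]-S[1])[1::-1])))
print('dish top',plane(t,f([(255,242)],8,(175,235)),44))
# side dish: rim ellipse by mask
d=cv2.resize(s['pixels'][310:395,285:365,::-1],None,fx=7,fy=7,interpolation=cv2.INTER_CUBIC);cv2.imwrite('pics/z4.png',d)
c=np.array([206.4,264.75])
# tongs tops: caps in top view at z~126? 
print('caps',plane(t,f([(270,158),(348,178),(415,195)],6,(375,240)),126).round(1))
print('caps side',plane(s,f([(155,100),(197,46)],5,(335,140)),126).round(1))
```

```text
[[ 494.1 -173.8    8. ]
 [ 427.6 -159.7    8. ]
 [ 404.5 -263.7    8. ]
 [ 471.6 -282.2    8. ]]
top foot c [ 449.4625311  -219.84850308    8.        ] [np.float64(-101.71785181338574), np.float64(-102.4939181123829)] [ 67.98920666 106.57649729  69.57266317]
well [ 448.9 -220.1   40. ]
[[ 493.7 -170.6    8. ]
 [ 428.4 -154.8    8. ]
 [ 403.6 -262.1    8. ]] side c [ 448.64116721 -216.36378382    8.        ] [ 67.21502978 110.14279311] -103.00869048956983
dish top [[457.43589777 225.22685775  44.        ]]
caps [[ 456.7 -198.4  126. ]
 [ 450.8 -223.7  126. ]
 [ 445.7 -245.4  126. ]]
caps side [[ 456.2 -203.7  126. ]
 [ 444.1 -253.2  126. ]]
```

View pics/z4.png

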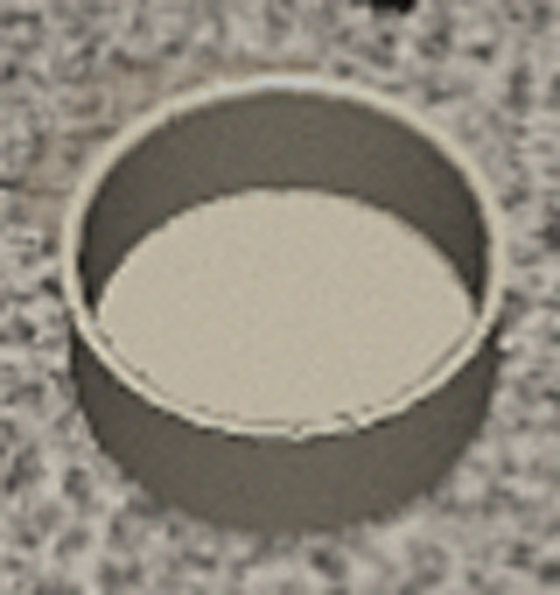

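Run:
```python
from h import *
t=load('top0.png');s=load('side0.png')
f=lambda p,k,o:(np.array(p,float)+.5)/k-.5+o
def circ(P):
    A=np.c_[2*P[:,:2],np.ones(len(P))];x=np.linalg.lstsq(A,(P[:,:2]**2).sum(1),rcond=None)[0];return x[:2],np.sqrt(x[2]+x[0]**2+x[1]**2)
print('dish side',circ(plane(s,f([(62,255),(508,255),(285,70),(288,438)],7,(285,310)),44)))
print('dish top',circ(plane(t,f([(62,245),(448,245),(245,50),(250,433)],8,(175,235)),44)))
C=np.array([449.,-218.2]);a=np.radians(77.5);u=np.array([np.cos(a),np.sin(a)])
img=[]
for S,o,k,n in((t,(375,240),6,'z1'),(s,(335,140),5,'z2')):
    im=cv2.imread(f'pics/{n}.png')
    for z,d,col in((134,26,(0,0,255)),(134,0,(0,255,255)),(40,34,(0,255,0)),(8,56,(255,0,0))):
        for q in{d,-d}:
            p=proj(S,[*(C+q*u),z])[0]; p=((p-o+.5)*k-.5).astype(int); cv2.circle(im,tuple(map(int,p)),4,col,-1)
    img.append(cv2.copyMakeBorder(im,0,430-im.shape[0],0,0,0))
cv2.imwrite('pics/z5.png',np.hstack(img)[:, :800+50][:, :800] if 0 else cv2.resize(np.hstack(img),None,fx=.95,fy=.95))
```

```text
dish side (array([457.23217585, 227.21793913]), np.float64(50.49716112337083))
dish top (array([457.98178301, 225.10201104]), np.float64(49.51240959291718))
```

View pics/z5.png

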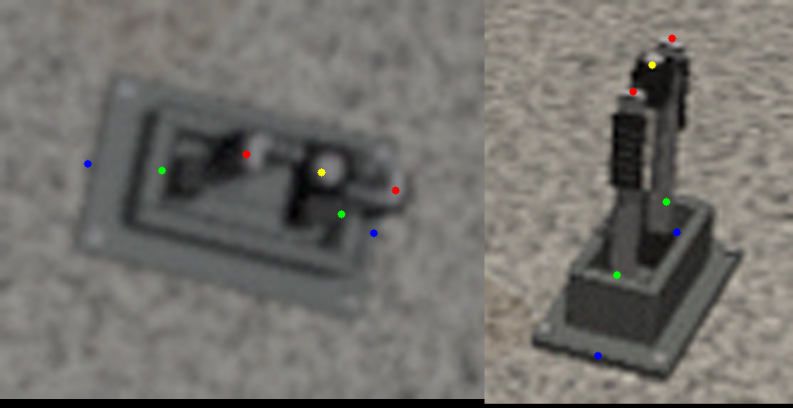

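Measured positions: tongs and stand centre (449.5, −219) with closing line at 77.5°, long bar (454, −10.5) with its axis at about −19°, and dish (457.5, 226). I'll start with the approach to the tongs.

>>> {"method": "drive_tool", "body": {"moves": [[[25, -23, 0], 0.9], [[50, -46, 0], 1.8], [[75, -70, 0], 2.6], [[100, -93, 0], 3.5], [[125, -116, 0], 4.4], [[150, -140, 0], 5.2], [[175, -163, 0], 6.1], [[200, -186, 0], 6.9]], "fingers": 85, "squeeze": 25}}

```text
time: 0.77
tool_pos: [400.1, 378.4, 232.8]
tcp_rot: [-180.0, -0.0, 167.5]
ft_force: [0.2, 0.4, -0.3]
finger_gap: 84.9
```

>>> {"method": "drive_tool", "body": {"moves": [[[6, -37, 0], 0], [[12, -74, 0], 0], [[18, -111, 0], 0], [[25, -148, 0], 0], [[31, -185, 0], 0], [[37, -222, 0], 0], [[43, -259, 0], 0], [[50, -296, 0], 0]]}}

```text
time: 1.43
tool_pos: [449.0, 82.1, 232.9]
tcp_rot: [-180.0, -0.0, 167.5]
ft_force: [0.4, -0.4, -0.3]
finger_gap: 85.0
```

>>> {"method": "drive_tool", "body": {"moves": [[[0, -40, 0], 0], [[0, -80, 0], 0], [[0, -120, 0], 0], [[0, -160, 0], 0], [[0, -200, 0], 0], [[0, -240, 0], 0], [[0, -275, 0], 0], [[0, -303, 0], 0]]}}

```text
time: 2.1
tool_pos: [448.6, -221.8, 232.8]
tcp_rot: [-180.0, -0.0, 167.4]
ft_force: [-0.0, 0.4, 0.4]
finger_gap: 85.0
```

Run:
```python
from h import *
print(r.sense())
snap('side','s1.png');snap('top','t1.png');print(r.sense()['tool_pos'],r.sense()['time'])
```

```text
{'time': 2.1, 'joint_pos': array([-3.21596722e+01, -8.08547155e+00,  1.00811363e+02, -2.61227081e-02,
        8.72964687e+01, -1.09561834e+02]), 'qd': array([-32.27024021,  22.67381701, -20.29811886,   0.70597112,
        -2.16338199, -31.93404154]), 'joint_efforts': array([  2.12811515, -45.18999696, -48.15044761,  -0.25951523,
         0.14986466,   0.8115942 ]), 'tool_pos': array([ 448.57674809, -221.75884776,  232.78217011]), 'tcp_rot': array([-1.79982900e+02, -2.98062091e-02,  1.67403395e+02]), 'ft_force': array([-0.04766701,  0.36194761,  0.41955195]), 'wrist_torque': array([ 0.01805046, -0.00861563, -0.00656272]), 'finger_gap': 84.99768595667992}
[ 448.48215748 -222.81817202  232.57466804] 2.2
```

View pics/s1.png

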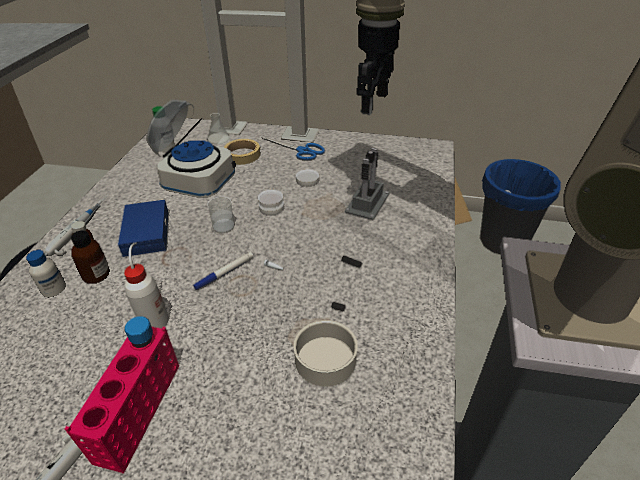

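>>> {"method": "drive_tool", "body": {"moves": [[[0, 0, -10], 0], [[0, 0, -24], 0], [[0, 0, -38], 0], [[0, 0, -50], 0], [[0, 0, -60], 0], [[0, 0, -64], 0], [[0, 0, -65], 0], [[0, 0, -65], 0]]}}

```text
time: 2.87
tool_pos: [449.5, -218.7, 168.1]
tcp_rot: [180.0, -0.0, 167.5]
ft_force: [-0.7, -0.8, -0.5]
finger_gap: 84.8
```

Run:
```python
from h import *
print(r.sense()['tool_pos'],r.sense()['tcp_rot'])
s=snap('side','s2.png');t=snap('top','t2.png');print(r.sense()['tool_pos'],r.sense()['time'])
a=cv2.resize(s['pixels'][80:220,320:420,::-1],None,fx=4,fy=4,interpolation=cv2.INTER_CUBIC)
b=cv2.resize(t['pixels'][200:340,370:470,::-1],None,fx=4,fy=4,interpolation=cv2.INTER_CUBIC)
cv2.imwrite('pics/z6.png',np.hstack([a,b]))
```

```text
[ 449.45591091 -218.7406147   168.11437624] [ 1.79992705e+02 -1.10572893e-02  1.67517403e+02]
[ 449.87384876 -219.24068948  169.01357586] 2.9667
```

View pics/z6.png

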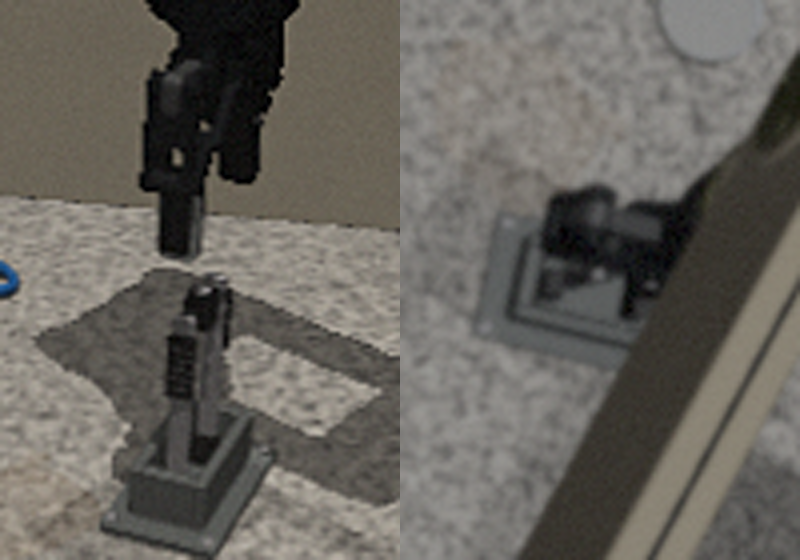

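Run:
```python
from h import *
s=load('s2.png');C=np.array([449.6,-219.]);a=np.radians(77.5);u=np.array([np.cos(a),np.sin(a)])
for d in(47,-47): print(((proj(s,[*(C+d*u),147+8])[0]-(320,80)+.5)*4-.5))
for d in(26,-26,0): print(((proj(s,[*(C+d*u),134])[0]-(320,80)+.5)*4-.5))
```

```text
[171.56816766 300.25948321]
[231.64592175 220.41780199]
[183.82916625 316.57577354]
[216.70005869 271.7206659 ]
[200.5661971  293.73529619]
```

Run:
```python
from h import *
s=load('s2.png');C=np.array([449.6,-219.]);a=np.radians(77.5);u=np.array([np.cos(a),np.sin(a)]);v=np.array([-u[1],u[0]])
f=lambda p:((proj(s,p)[0]-(320,80)+.5)*4-.5).round()
for Z in(150,160,170,180): print(Z,[f([*(C+d*u+w*v),Z]) for d in(44,-44) for w in (11,-11)])
# free solve: mean point along u, Z
from scipy.optimize import least_squares
o=np.array([[180,256],[238,181.]])
for dx in(0,-4):
  g=lambda p:np.r_[f2([*(C+p[0]*u+[dx,0]+p[2]*u),p[1]])-o[0],f2([*(C-p[0]*u+[dx,0]+p[2]*u),p[1]])-o[1]]
  f2=lambda p:((proj(s,p)[0]-(320,80)+.5)*4-.5)
  q=least_squares(g,[44,165,0]);print(q.x,q.fun)
t=load('t2.png')
im=cv2.resize(s['pixels'][60:220,310:430,::-1],None,fx=5,fy=3.75*1.0,interpolation=cv2.INTER_CUBIC)
k=cv2.convertScaleAbs(cv2.resize(s['pixels'][80:160,340:400,::-1],None,fx=7,fy=7,interpolation=cv2.INTER_CUBIC),alpha=2.2,beta=20);cv2.imwrite('pics/z7.png',k)
```

```text
150 [array([193., 310.]), array([153., 302.]), array([248., 235.]), array([210., 227.])]
160 [array([194., 293.]), array([154., 285.]), array([250., 218.]), array([211., 211.])]
170 [array([195., 276.]), array([155., 267.]), array([251., 202.]), array([212., 194.])]
180 [array([196., 258.]), array([155., 250.]), array([252., 185.]), array([213., 177.])]
[ 45.46919825 175.56731915  -8.24276575] [-0.00470973 -0.00364161  0.00502464  0.00388843]
[ 44.83370981 182.1931728    4.69996847] [-0.00470973 -0.00364161  0.00502464  0.00388843]
```

View pics/z7.png

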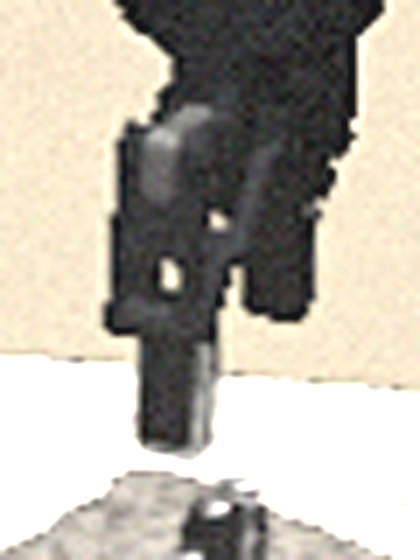

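Run:
```python
from h import *
s=load('s1.png');k=cv2.convertScaleAbs(cv2.resize(s['pixels'][40:125,340:410,::-1],None,fx=7,fy=7,interpolation=cv2.INTER_CUBIC),alpha=1.5,beta=10)
C=np.array([448.6,-221.8]);a=np.radians(77.5);u=np.array([np.cos(a),np.sin(a)])
for Z,c in((223.8,(0,0,255)),(241,(0,255,0))):
  for d in(44,-44):
    p=((proj(s,[*(C+d*u),Z])[0]-(340,40)+.5)*7-.5).astype(int);cv2.circle(k,tuple(map(int,p)),4,c,-1)
t=load('t2.png');b=cv2.convertScaleAbs(cv2.resize(t['pixels'][200:300,385:455,::-1],None,fx=6,fy=6,interpolation=cv2.INTER_CUBIC)[:595],alpha=2,beta=10)
C=np.array([449.6,-219])
for Z,c in((160,(0,0,255)),(178,(0,255,0))):
  for d in(44,-44):
    p=((proj(t,[*(C+d*u),Z])[0]-(385,200)+.5)*6-.5).astype(int);cv2.circle(b,tuple(map(int,p)),4,c,-1)
cv2.imwrite('pics/z8.png',cv2.resize(np.hstack([k,b]),(800,530)));
```

```text
(no output)
```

View pics/z8.png

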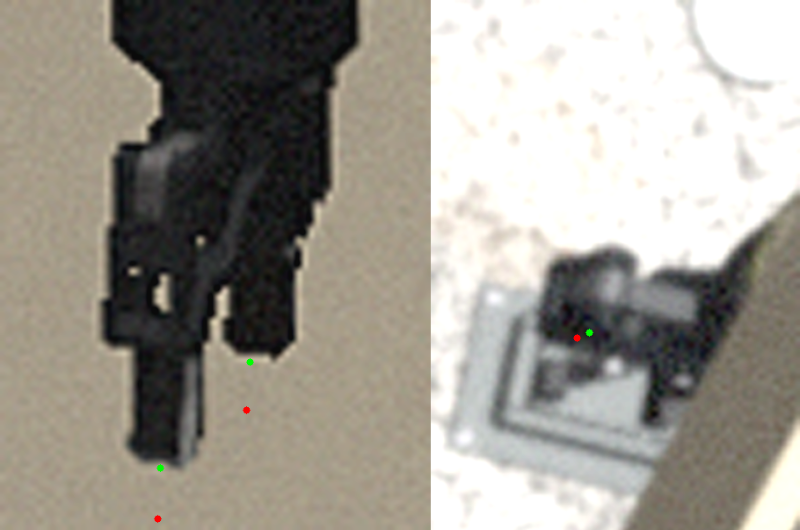

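>>> {"method": "drive_tool", "body": {"moves": [[[0, 0, -8], 0], [[0, 0, -18], 0], [[0, 0, -28], 0], [[0, 0, -38], 0], [[0, 0, -48], 0], [[0, 0, -57], 0], [[0, 0, -62], 0], [[0, 0, -62], 0]]}}

```text
time: 3.63
tool_pos: [448.4, -218.5, 104.2]
tcp_rot: [179.9, -0.2, 167.5]
ft_force: [0.5, -0.0, -0.6]
finger_gap: 84.6
```

Run:
```python
from h import *
print(r.sense()['tool_pos'],r.sense()['tcp_rot'])
s=snap('side','s3.png')
k=cv2.convertScaleAbs(cv2.resize(s['pixels'][110:220,340:405,::-1],None,fx=5.4,fy=5.4,interpolation=cv2.INTER_CUBIC),alpha=1.7,beta=10);cv2.imwrite('pics/z9.png',k)
```

```text
[ 448.37055368 -218.47842246  104.24944836] [ 1.79944274e+02 -1.60507179e-01  1.67485011e+02]
```

View pics/z9.png

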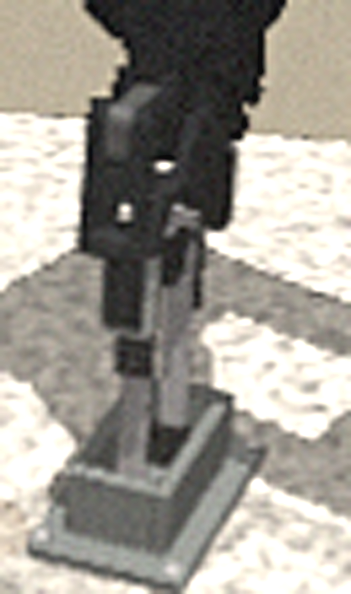

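>>> {"method": "drive_tool", "body": {"moves": [[[0, 0, -3], 0], [[0, 0, -6], 0], [[0, 0, -9], 0], [[0, 0, -12], 0], [[0, 0, -14], 0], [[0, 0, -15], 0], [[0, 0, -15], 0], [[0, 0, -15], 0]]}}

```text
time: 4.35
tool_pos: [449.4, -219.1, 91.2]
tcp_rot: [-180.0, -0.0, 167.5]
ft_force: [-0.1, 0.3, 0.3]
finger_gap: 85.1
```

>>> {"method": "drive_tool", "body": {"moves": [[[0, 0, 0], 0], [[0, 0, 0], 0], [[0, 0, 0], 0], [[0, 0, 0], 0], [[0, 0, 0], 0], [[0, 0, 0], 0], [[0, 0, 0], 0], [[0, 0, 0], 0]], "fingers": 50}}

```text
time: 5.02
tool_pos: [450.0, -219.5, 92.1]
tcp_rot: [-180.0, 0.1, 167.5]
ft_force: [-0.1, 1.0, 5.6]
finger_gap: 49.7
```

Run:
```python
from h import *
print(r.sense()['tool_pos'],r.sense()['tcp_rot'],r.sense()['ft_force'])
s=snap('side','s4.png')
k=cv2.convertScaleAbs(cv2.resize(s['pixels'][110:220,340:405,::-1],None,fx=5.4,fy=5.4,interpolation=cv2.INTER_CUBIC),alpha=1.7,beta=10);cv2.imwrite('pics/z10.png',k)
```

```text
[ 449.98955709 -219.45114046   92.05155356] [-1.79970189e+02  8.44715593e-02  1.67491649e+02] [-0.0592835   1.04775346  5.62143349]
```

View pics/z10.png

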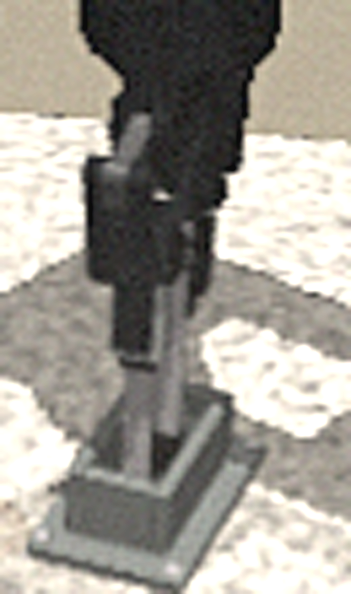

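>>> {"method": "drive_tool", "body": {"moves": [[[0, 0, 3], 0], [[0, 0, 8], 0], [[0, 0, 16], 0], [[0, 0, 26], 0], [[0, 0, 38], 0], [[0, 0, 50], 0], [[0, 0, 58], 0], [[0, 0, 60], 0]]}}

```text
time: 5.73
tool_pos: [450.6, -219.9, 154.1]
tcp_rot: [-179.9, 0.2, 167.5]
ft_force: [-0.5, 0.7, -0.5]
finger_gap: 50.1
```

Run:
```python
from h import *
print(r.sense())
s=snap('side','s5.png');print(r.sense()['ft_force'])
k=cv2.convertScaleAbs(cv2.resize(s['pixels'][90:220,340:405,::-1],None,fx=4.5,fy=4.5,interpolation=cv2.INTER_CUBIC),alpha=1.7,beta=10);cv2.imwrite('pics/z11.png',k)
```

```text
{'time': 5.7333, 'joint_pos': array([-3.18656811e+01, -5.17371033e+00,  1.06462640e+02, -1.03622359e-03,
        7.84826970e+01, -1.09357519e+02]), 'qd': array([-0.03049586, -0.20450023,  0.17474666, -0.02082332,  1.11813722,
       -0.08629707]), 'joint_efforts': array([ 3.99200991e-02, -4.31899202e+01, -4.76099396e+01, -1.10779194e-03,
        3.51648051e-01, -2.82034244e-05]), 'tool_pos': array([ 450.64905313, -219.851745  ,  154.05918993]), 'tcp_rot': array([-179.92334384,    0.21512635,  167.49218694]), 'ft_force': array([-0.54523628,  0.70352333, -0.5051659 ]), 'wrist_torque': array([-0.0237833 , -0.00096433, -0.01326146]), 'finger_gap': 50.06346978638781}
[ 1.01046437 -0.25415668 -0.87063658]
```

View pics/z11.png

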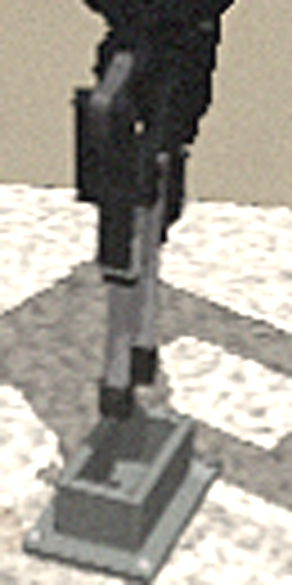

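Run:
```python
from h import *
s=load('s5.png');C=np.array([449.6,-219.3]);a=np.radians(77.5);u=np.array([np.cos(a),np.sin(a)])
for Z in(62,67,72): print(Z,[((proj(s,[*(C+d*u),Z])[0]-(340,90)+.5)*4.5-.5).round() for d in(21,-12)])
```

```text
62 [array([114., 434.]), array([136., 400.])]
67 [array([114., 425.]), array([137., 391.])]
72 [array([115., 417.]), array([137., 383.])]
```

>>> {"method": "drive_tool", "body": {"moves": [[[0.3, 14, 0], -0.5], [[1, 42, 0], -1.3], [[1.7, 74, 0], -2.3], [[2.4, 106, 0], -3.3], [[3.1, 138, 0], -4.3], [[3.8, 170, 0], -5.3], [[4.4, 196, 0], -6.2], [[4.7, 208.5, 0], -6.5]]}}

```text
time: 6.45
tool_pos: [453.5, -7.7, 150.6]
tcp_rot: [180.0, -0.1, 161.0]
ft_force: [-0.1, -0.1, -0.8]
finger_gap: 49.7
```

>>> {"method": "drive_tool", "body": {"moves": [[[0, 0, -5], 0], [[0, 0, -12], 0], [[0, 0, -20], 0], [[0, 0, -28], 0], [[0, 0, -34], 0], [[0, 0, -38], 0], [[0, 0, -40], 0], [[0, 0, -40], 0]]}}

```text
time: 7.12
tool_pos: [453.7, -10.9, 110.5]
tcp_rot: [-180.0, -0.1, 161.0]
ft_force: [-0.5, 1.1, -0.7]
finger_gap: 49.7
```

Run:
```python
from h import *
print(r.sense()['tool_pos'],r.sense()['tcp_rot'],r.sense()['ft_force'])
s=snap('side','s6.png');t=snap('top','t6.png');print(r.sense()['tool_pos'])
k=cv2.convertScaleAbs(cv2.resize(s['pixels'][190:285,315:390,::-1],None,fx=6,fy=6,interpolation=cv2.INTER_CUBIC),alpha=1.5,beta=10)
b=cv2.convertScaleAbs(cv2.resize(t['pixels'][230:300,290:345,::-1],None,fx=6,fy=6,interpolation=cv2.INTER_CUBIC),alpha=1.8,beta=10)
cv2.imwrite('pics/z12.png',np.hstack([k,cv2.copyMakeBorder(b,0,k.shape[0]-b.shape[0],0,0,0)]))
```

```text
[453.67110931 -10.91507437 110.45755231] [-1.79985888e+02 -6.76599389e-02  1.60950297e+02] [-0.52185013  1.13745526 -0.67337031]
[454.25933262 -10.8171474  111.3728066 ]
```

View pics/z12.png

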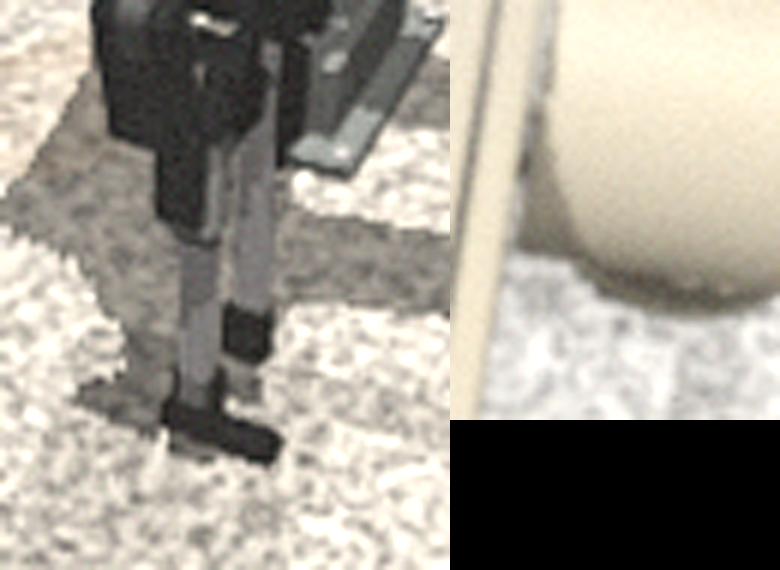

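Run:
```python
from h import *
s=load('s6.png');C=np.array([454.,-10.6]);a=np.radians(71);u=np.array([np.cos(a),np.sin(a)]);v=np.array([-u[1],u[0]])
f=lambda p:((proj(s,p)[0]-(315,190)+.5)*6-.5).round()
for Z in(23,27,31): print(Z,'far inner bottom corners',[f([*(C-12*u+w*v),Z]) for w in(8,-8)],'near outer bottom',[f([*(C+21*u+w*v),Z]) for w in(8,-8)],'near outer tip-top',[f([*(C+21*u+w*v),Z+20]) for w in(8,-8)])
k=cv2.convertScaleAbs(cv2.resize(s['pixels'][235:275,335:370,::-1],None,fx=14,fy=14,interpolation=cv2.INTER_CUBIC),alpha=3,beta=10)
cv2.imwrite('pics/z13.png',k)
```

```text
23 far inner bottom corners [array([257., 380.]), array([214., 364.])] near outer bottom [array([210., 439.]), array([166., 423.])] near outer tip-top [array([211., 393.]), array([167., 377.])]
27 far inner bottom corners [array([257., 371.]), array([214., 355.])] near outer bottom [array([210., 430.]), array([166., 413.])] near outer tip-top [array([212., 384.]), array([167., 367.])]
31 far inner bottom corners [array([258., 362.]), array([215., 346.])] near outer bottom [array([210., 421.]), array([166., 404.])] near outer tip-top [array([212., 375.]), array([167., 358.])]
```

View pics/z13.png

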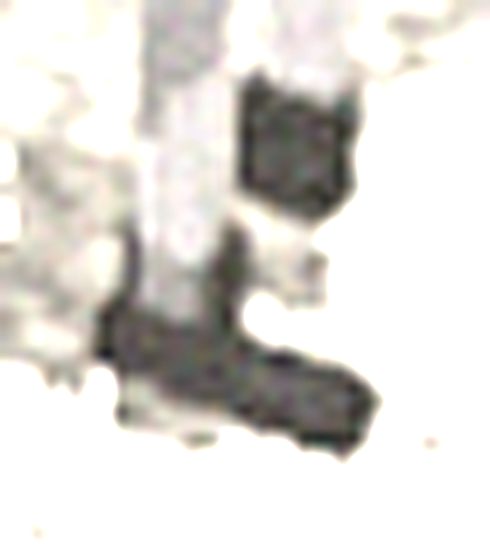

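>>> {"method": "drive_tool", "body": {"moves": [[[1, 0, -2], 0], [[2, -0.7, -5], 0], [[2, -0.7, -8], 0], [[2, -0.7, -10], 0], [[2, -0.7, -12], 0], [[2, -0.7, -12], 0], [[2, -0.7, -12], 0], [[2, -0.7, -12], 0]]}}

```text
time: 7.88
tool_pos: [456.1, -11.3, 99.2]
tcp_rot: [180.0, 0.0, 161.0]
ft_force: [0.2, -0.4, -0.3]
finger_gap: 50.1
```

Run:
```python
from h import *
print(r.sense()['tool_pos'],r.sense()['tcp_rot'],r.sense()['ft_force'])
s=snap('side','s7.png');t=snap('top','t7.png');print(r.sense()['tool_pos'])
k=cv2.convertScaleAbs(cv2.resize(s['pixels'][225:280,325:375,::-1],None,fx=10,fy=10,interpolation=cv2.INTER_CUBIC),alpha=1.7,beta=10)
C=np.array([453.4,-10.5]);a=np.radians(71);u=np.array([np.cos(a),np.sin(a)]);v=np.array([-u[1],u[0]])
f=lambda p:((proj(s,p)[0]-(325,225)+.5)*10-.5).round()
for Z in(13,16,19): print(Z,'far inner bottom corners',[f([*(C-12*u+w*v),Z]) for w in(8,-8)],'near outer bottom',[f([*(C+21*u+w*v),Z]) for w in(8,-8)],'near outer tip-top',[f([*(C+21*u+w*v),Z+20]) for w in(8,-8)])
cv2.imwrite('pics/z14.png',k)
```

```text
[456.11080853 -11.26937241  99.23829558] [1.79999528e+02 1.38238842e-03 1.60990718e+02] [ 0.22528731 -0.44220323 -0.30648865]
[456.20050199 -11.30323045  99.34025335]
13 far inner bottom corners [array([330., 322.]), array([259., 295.])] near outer bottom [array([251., 421.]), array([179., 393.])] near outer tip-top [array([254., 345.]), array([181., 317.])]
16 far inner bottom corners [array([330., 311.]), array([259., 284.])] near outer bottom [array([252., 410.]), array([179., 382.])] near outer tip-top [array([254., 334.]), array([181., 306.])]
19 far inner bottom corners [array([331., 300.]), array([260., 273.])] near outer bottom [array([252., 399.]), array([180., 370.])] near outer tip-top [array([255., 322.]), array([181., 294.])]
```

View pics/z14.png

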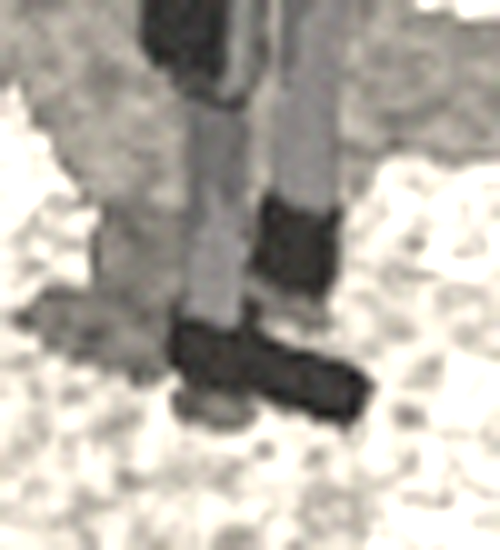

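>>> {"method": "drive_tool", "body": {"moves": [[[0, 1, -2], 0], [[0, 1, -4], 0], [[0, 1, -6], 0], [[0, 1, -8], 0], [[0, 1, -10], 0], [[0, 1, -12], 0], [[0, 1, -12], 0], [[0, 1, -12], 0]]}}

```text
time: 8.65
tool_pos: [455.9, -10.3, 87.0]
tcp_rot: [-180.0, -0.0, 161.0]
ft_force: [0.5, 0.5, -1.2]
finger_gap: 50.1
```

Run:
```python
from h import *
print(r.sense()['tool_pos'],r.sense()['tcp_rot'],r.sense()['ft_force'])
s=snap('side','s8.png');print(r.sense()['tool_pos'])
k=cv2.convertScaleAbs(cv2.resize(s['pixels'][225:280,325:375,::-1],None,fx=10,fy=10,interpolation=cv2.INTER_CUBIC),alpha=1.7,beta=10)
C=np.array([453.4,-10.5]);a=np.radians(71);u=np.array([np.cos(a),np.sin(a)]);v=np.array([-u[1],u[0]])
f=lambda p:((proj(s,p)[0]-(325,225)+.5)*10-.5).round()
for Z in(0,3,6): print(Z,'far inner bottom corners',[f([*(C-12*u+w*v),Z]) for w in(8,-8)],'near outer bottom',[f([*(C+21*u+w*v),Z]) for w in(8,-8)],'near outer tip-top',[f([*(C+21*u+w*v),Z+20]) for w in(8,-8)])
cv2.imwrite('pics/z15.png',k)
```

```text
[455.93944574 -10.26422992  86.98413436] [-1.79995430e+02 -2.35931868e-02  1.60989615e+02] [ 0.5151956   0.53045625 -1.20016954]
[456.06319115 -10.30643134  87.15719737]
0 far inner bottom corners [array([327., 370.]), array([257., 343.])] near outer bottom [array([249., 469.]), array([178., 441.])] near outer tip-top [array([252., 395.]), array([180., 367.])]
3 far inner bottom corners [array([328., 359.]), array([257., 332.])] near outer bottom [array([250., 458.]), array([178., 430.])] near outer tip-top [array([253., 384.]), array([180., 355.])]
6 far inner bottom corners [array([328., 348.]), array([258., 321.])] near outer bottom [array([250., 447.]), array([178., 419.])] near outer tip-top [array([253., 372.]), array([180., 344.])]
```

View pics/z15.png

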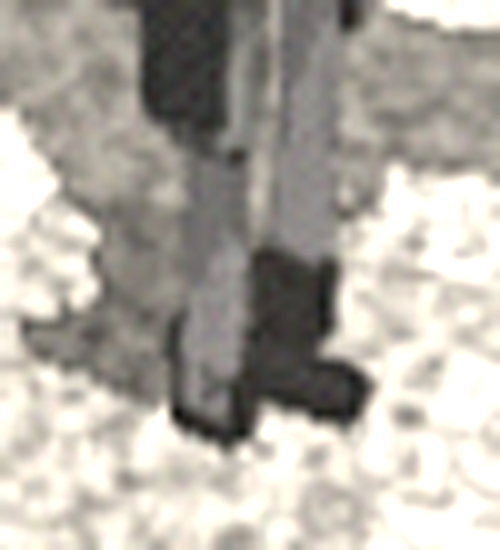

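>>> {"method": "drive_tool", "body": {"moves": [[[0, 0, -1], 0], [[0, 0, -2], 0], [[0, 0, -3], 0], [[0, 0, -4], 0], [[0, 0, -4], 0], [[0, 0, -4], 0], [[0, 0, -4], 0], [[0, 0, -4], 0]]}}

```text
time: 9.37
tool_pos: [456.4, -10.3, 83.5]
tcp_rot: [180.0, 0.0, 161.0]
ft_force: [-0.0, -0.5, 4.3]
finger_gap: 49.7
```

>>> {"method": "drive_tool", "body": {"moves": [[[0, 0, 0], 0], [[0, 0, 0], 0], [[0, 0, 0], 0], [[0, 0, 0], 0], [[0, 0, 0], 0], [[0, 0, 0], 0], [[0, 0, 0], 0], [[0, 0, 0], 0]], "fingers": 34, "squeeze": 30}}

```text
time: 10.03
tool_pos: [457.5, -10.4, 84.8]
tcp_rot: [180.0, 0.2, 161.0]
ft_force: [-0.8, 0.6, 10.3]
finger_gap: 35.9
```

Run:
```python
from h import *
print(r.sense()['tool_pos'],r.sense()['tcp_rot'],r.sense()['ft_force'],r.sense()['finger_gap'])
s=snap('side','s9.png')
k=cv2.convertScaleAbs(cv2.resize(s['pixels'][225:280,325:375,::-1],None,fx=10,fy=10,interpolation=cv2.INTER_CUBIC),alpha=1.7,beta=10)
cv2.imwrite('pics/z16.png',k)
```

```text
[457.49535944 -10.43538816  84.78640865] [1.79961300e+02 1.67281881e-01 1.60988926e+02] [-0.83285657  0.61963361 10.32470734] 35.868364758269074
```

View pics/z16.png

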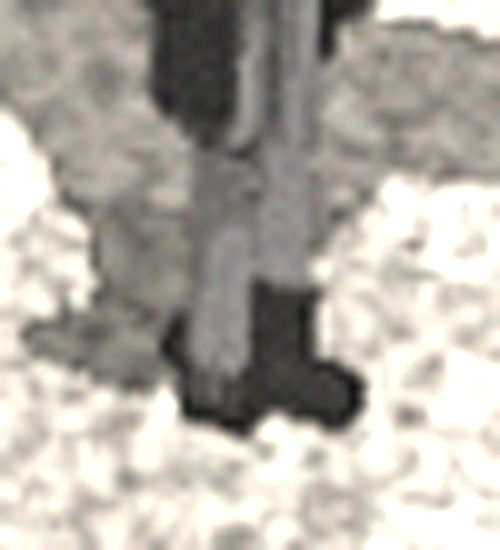

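>>> {"method": "drive_tool", "body": {"moves": [[[0, 0, 3], 0], [[0, 0, 8], 0], [[0, 0, 16], 0], [[0, 0, 28], 0], [[0, 0, 42], 0], [[0, 0, 56], 0], [[0, 0, 66], 0], [[0, 0, 70], 0]]}}

```text
time: 10.75
tool_pos: [456.9, -10.4, 155.2]
tcp_rot: [180.0, 0.1, 161.0]
ft_force: [0.5, 0.3, -0.9]
finger_gap: 35.7
```

Run:
```python
from h import *
print(r.sense()['tool_pos'],r.sense()['tcp_rot'],r.sense()['ft_force'],r.sense()['finger_gap'])
s=snap('side','s10.png')
k=cv2.convertScaleAbs(cv2.resize(s['pixels'][150:280,305:405,::-1],None,fx=5,fy=4.6,interpolation=cv2.INTER_CUBIC),alpha=1.7,beta=10)
cv2.imwrite('pics/z17.png',k)
```

```text
[456.94973914 -10.4062461  155.20296279] [1.79973355e+02 1.37052734e-01 1.60990015e+02] [ 0.45352219  0.3125     -0.8945555 ] 35.65199028566832
```

View pics/z17.png

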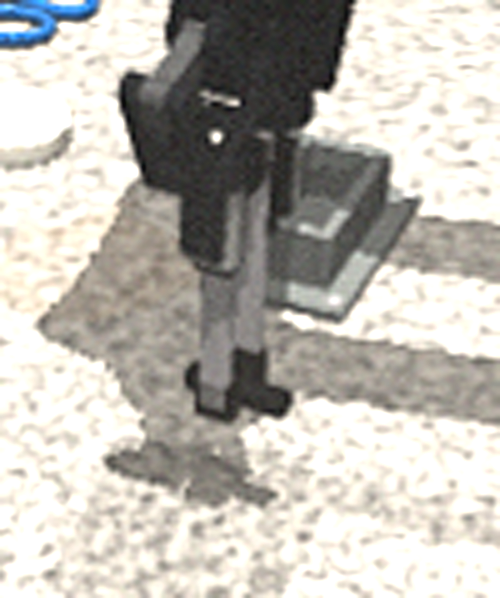

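>>> {"method": "drive_tool", "body": {"moves": [[[0, 6, 0], 0], [[0.2, 18, 0], 0], [[0.5, 34, 0], 0], [[0.7, 52, 0], 0], [[1, 70, 0], 0], [[1.3, 88, 0], 0], [[1.5, 106, 0], 0], [[1.8, 124, 0], 0]]}}

```text
time: 11.47
tool_pos: [456.9, 114.9, 151.9]
tcp_rot: [-180.0, -0.1, 161.0]
ft_force: [-1.0, -0.3, -0.9]
finger_gap: 35.2
```

>>> {"method": "drive_tool", "body": {"moves": [[[0.3, 18, 0], 0], [[0.6, 36, 0], 0], [[0.9, 54, 0], 0], [[1.2, 72, 0], 0], [[1.5, 90, 0], 0], [[1.7, 103, 0], 0], [[1.8, 110, 0], 0], [[1.8, 112.6, 0], 0]]}}

```text
time: 12.13
tool_pos: [459.1, 227.2, 152.4]
tcp_rot: [-180.0, -0.1, 161.1]
ft_force: [0.0, -0.1, -1.0]
finger_gap: 35.5
```

Run:
```python
from h import *
print(r.sense()['tool_pos'],r.sense()['tcp_rot'],r.sense()['ft_force'],r.sense()['finger_gap'])
s=snap('side','s11.png');t=snap('top','t11.png');print(r.sense()['tool_pos'])
k=cv2.convertScaleAbs(cv2.resize(s['pixels'][250:390,275:375,::-1],None,fx=4.25,fy=4.25,interpolation=cv2.INTER_CUBIC),alpha=1.3,beta=10)
b=cv2.convertScaleAbs(cv2.resize(t['pixels'][215:315,160:250,::-1],None,fx=4,fy=4,interpolation=cv2.INTER_CUBIC),alpha=1.5,beta=10)
cv2.imwrite('pics/z18.png',np.hstack([k,cv2.copyMakeBorder(b,0,k.shape[0]-b.shape[0],0,0,0)]))
```

```text
[459.09099441 227.19061566 152.43292189] [-1.79956264e+02 -5.97474503e-02  1.61063577e+02] [ 1.24900571e-04 -9.23753566e-02 -9.58787840e-01] 35.48565626941884
[459.40881557 226.26470063 152.76558236]
```

View pics/z18.png

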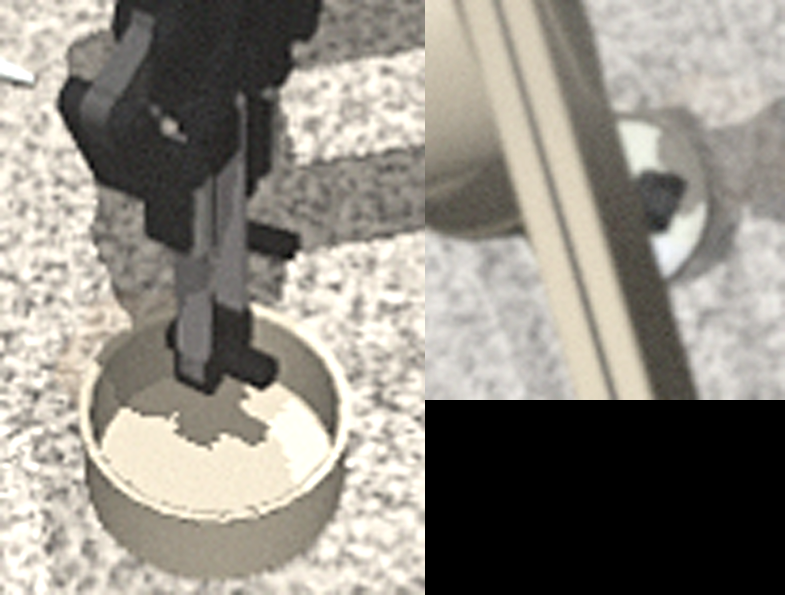

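>>> {"method": "drive_tool", "body": {"moves": [[[0, 0, -5], 0], [[0, 0, -13], 0], [[0, 0, -22], 0], [[0, 0, -31], 0], [[0, 0, -40], 0], [[0, 0, -48], 0], [[0, 0, -54], 0], [[0, 0, -56], 0]]}}

```text
time: 12.9
tool_pos: [458.8, 225.9, 95.5]
tcp_rot: [-179.9, -0.1, 161.0]
ft_force: [-0.4, -0.0, -1.8]
finger_gap: 35.5
```

Run:
```python
from h import *
print(r.sense()['tool_pos'],r.sense()['tcp_rot'],r.sense()['ft_force'],r.sense()['finger_gap'])
s=snap('side','s12.png');print(r.sense()['tool_pos'])
k=cv2.convertScaleAbs(cv2.resize(s['pixels'][260:390,275:375,::-1],None,fx=4.5,fy=4.5,interpolation=cv2.INTER_CUBIC),alpha=1.3,beta=10)
cv2.imwrite('pics/z19.png',k)
```

```text
[458.83974509 225.92359904  95.48159099] [-1.79917752e+02 -9.73113528e-02  1.60985106e+02] [-0.36040344 -0.0489299  -1.76837744] 35.50422239638995
[458.93105502 226.01263462  95.76369696]
```

View pics/z19.png

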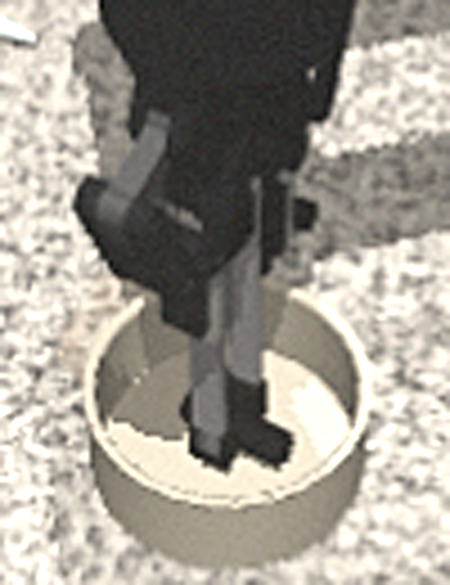

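>>> {"method": "drive_tool", "body": {"moves": [[[0, 0, -1], 0], [[0, 0, -2], 0], [[0, 0, -3], 0], [[0, 0, -4], 0], [[0, 0, -5], 0], [[0, 0, -6], 0], [[0, 0, -6], 0], [[0, 0, -6], 0]]}}

```text
time: 13.62
tool_pos: [459.6, 226.3, 91.1]
tcp_rot: [-180.0, -0.0, 161.0]
ft_force: [0.8, 0.5, -0.7]
finger_gap: 35.7
```

>>> {"method": "drive_tool", "body": {"moves": [[[0, 0, -0.5], 0], [[0, 0, -1], 0], [[0, 0, -1.5], 0], [[0, 0, -2], 0], [[0, 0, -2], 0], [[0, 0, -2], 0], [[0, 0, -2], 0], [[0, 0, -2], 0]]}}

```text
time: 14.28
tool_pos: [460.0, 226.3, 89.8]
tcp_rot: [180.0, 0.0, 161.0]
ft_force: [-2.8, -1.6, 5.0]
finger_gap: 35.4
```

>>> {"method": "drive_tool", "body": {"moves": [[[0, 0, 0], 0], [[0, 0, 0], 0], [[0, 0, 0], 0], [[0, 0, 0], 0], [[0, 0, 0], 0], [[0, 0, 0], 0], [[0, 0, 0], 0], [[0, 0, 0], 0]], "fingers": 49}}

```text
time: 14.95
tool_pos: [459.7, 226.3, 89.2]
tcp_rot: [180.0, -0.0, 161.0]
ft_force: [-0.7, 0.4, -0.6]
finger_gap: 48.6
```

Run:
```python
from h import *
print(r.sense()['tool_pos'],r.sense()['tcp_rot'],r.sense()['ft_force'],r.sense()['finger_gap'])
s=snap('side','s13.png')
k=cv2.convertScaleAbs(cv2.resize(s['pixels'][260:390,275:375,::-1],None,fx=4.5,fy=4.5,interpolation=cv2.INTER_CUBIC),alpha=1.3,beta=10)
cv2.imwrite('pics/z20.png',k)
```

```text
[459.69121608 226.30397116  89.15914679] [ 1.79999400e+02 -1.75616980e-03  1.60987652e+02] [-0.74167363  0.40085852 -0.58243621] 48.60076904993612
```

View pics/z20.png

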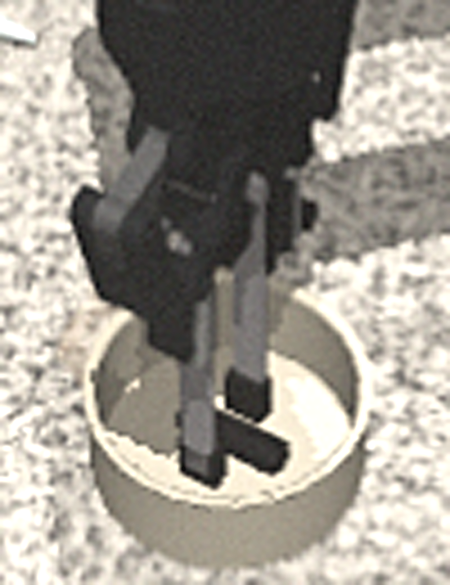

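>>> {"method": "drive_tool", "body": {"moves": [[[0, 0, 1], 0], [[0, 0, 4], 0], [[0, 0, 9], 0], [[0, 0, 17], 0], [[0, 0, 28], 0], [[0, 0, 42], 0], [[0, 0, 56], 0], [[0, 0, 66], 0]]}}

```text
time: 15.67
tool_pos: [460.5, 226.6, 157.9]
tcp_rot: [179.9, 0.1, 161.0]
ft_force: [0.6, 0.1, 0.5]
finger_gap: 48.8
```

Run:
```python
from h import *
print(r.sense()['tool_pos'],r.sense()['tcp_rot'],r.sense()['ft_force'],r.sense()['finger_gap'])
s=snap('side','s14.png')
k=cv2.convertScaleAbs(cv2.resize(s['pixels'][240:390,275:375,::-1],None,fx=4,fy=4,interpolation=cv2.INTER_CUBIC),alpha=1.3,beta=10)
cv2.imwrite('pics/z21.png',k)
```

```text
[460.52272745 226.62955406 157.88696701] [1.79905758e+02 1.15779596e-01 1.60991580e+02] [0.5677337  0.13426444 0.52029338] 48.81232236150934
```

View pics/z21.png

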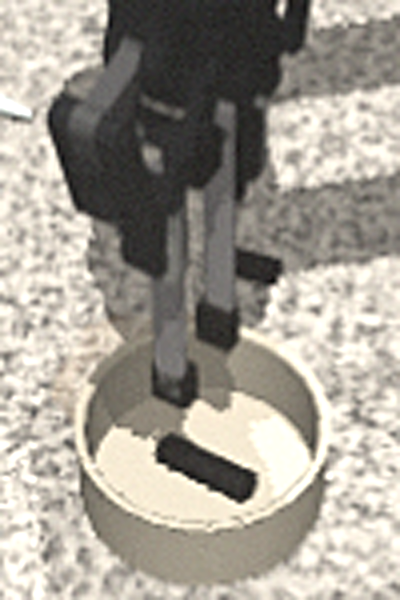

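>>> {"method": "drive_tool", "body": {"moves": [[[-0.2, -8, 0], 0.4], [[-0.6, -24, 0], 0.8], [[-1, -42, 0], 1.2], [[-1.5, -62, 0], 1.6], [[-2, -82, 0], 2], [[-2.5, -104, 0], 2.4], [[-3, -126, 0], 2.8], [[-3.5, -148, 0], 3.2]]}}

```text
time: 16.38
tool_pos: [455.3, 76.8, 154.2]
tcp_rot: [-180.0, -0.1, 164.2]
ft_force: [-0.3, 0.3, -0.9]
finger_gap: 49.1
```

>>> {"method": "drive_tool", "body": {"moves": [[[-0.5, -22, 0], 0.4], [[-1, -44, 0], 0.8], [[-1.5, -66, 0], 1.2], [[-2, -88, 0], 1.6], [[-2.5, -110, 0], 2], [[-3, -132, 0], 2.4], [[-3.4, -153, 0], 2.8], [[-3.8, -174, 0], 3.2]]}}

```text
time: 17.05
tool_pos: [451.3, -97.0, 154.3]
tcp_rot: [-180.0, -0.1, 167.4]
ft_force: [0.5, 0.1, -0.4]
finger_gap: 48.9
```

>>> {"method": "drive_tool", "body": {"moves": [[[-0.5, -22, 0], 0.1], [[-1, -44, 0], 0.1], [[-1.5, -66, 0], 0.1], [[-2, -86, 0], 0.1], [[-2.5, -104, 0], 0.1], [[-2.8, -115, 0], 0.1], [[-3, -121, 0], 0.1], [[-3, -123.4, 0], 0.1]]}}

```text
time: 17.72
tool_pos: [448.8, -219.6, 154.7]
tcp_rot: [180.0, -0.1, 167.4]
ft_force: [0.3, 0.6, -1.4]
finger_gap: 49.0
```

Run:
```python
from h import *
print(r.sense()['tool_pos'],r.sense()['tcp_rot'],r.sense()['ft_force'],r.sense()['finger_gap'])
s=snap('side','s15.png');t=snap('top','t15.png');print(r.sense()['tool_pos'])
k=cv2.convertScaleAbs(cv2.resize(s['pixels'][90:220,340:405,::-1],None,fx=4.5,fy=4.5,interpolation=cv2.INTER_CUBIC),alpha=1.7,beta=10);
b=cv2.imread('pics/z11.png')
cv2.imwrite('pics/z22.png',np.hstack([b,k]))
```

```text
[ 448.83981895 -219.64474971  154.65114021] [ 1.79980852e+02 -5.45297106e-02  1.67434982e+02] [ 0.26479096  0.58585817 -1.37610179] 48.98636981504434
[ 449.17484812 -218.83979883  154.87626895]
```

View pics/z22.png

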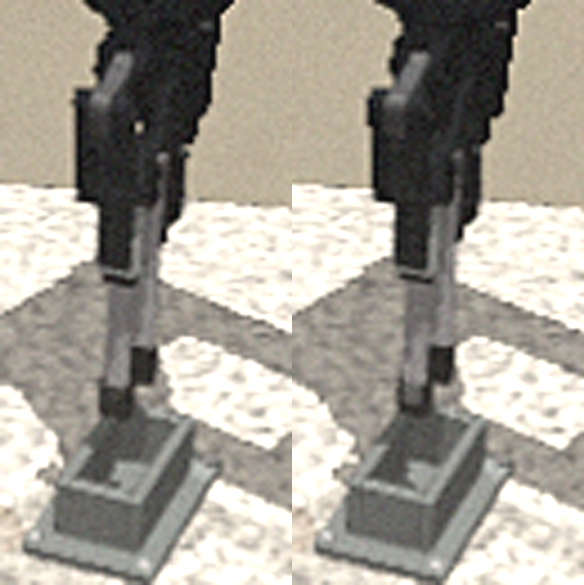

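>>> {"method": "drive_tool", "body": {"moves": [[[0.5, 0, -5], 0], [[1, 0, -13], 0], [[1, 0, -22], 0], [[1, 0, -31], 0], [[1, 0, -40], 0], [[1, 0, -48], 0], [[1, 0, -54], 0], [[1, 0, -57], 0]]}}

```text
time: 18.48
tool_pos: [449.7, -218.6, 96.6]
tcp_rot: [180.0, -0.1, 167.5]
ft_force: [-0.1, -0.9, -1.1]
finger_gap: 48.9
```

>>> {"method": "drive_tool", "body": {"moves": [[[0, 0, -1], 0], [[0, 0, -2], 0], [[0, 0, -3], 0], [[0, 0, -4], 0], [[0, 0, -5], 0], [[0, 0, -6], 0], [[0, 0, -6], 0], [[0, 0, -6], 0]]}}

```text
time: 19.15
tool_pos: [450.4, -219.1, 92.2]
tcp_rot: [-180.0, 0.0, 167.5]
ft_force: [-0.4, -0.1, -1.2]
finger_gap: 49.0
```

Run:
```python
from h import *
print(r.sense()['tool_pos'],r.sense()['tcp_rot'],r.sense()['ft_force'],r.sense()['finger_gap'])
s=snap('side','s16.png');print(r.sense()['tool_pos'])
k=cv2.convertScaleAbs(cv2.resize(s['pixels'][110:220,340:405,::-1],None,fx=5.4,fy=5.4,interpolation=cv2.INTER_CUBIC),alpha=1.7,beta=10)
cv2.imwrite('pics/z23.png',np.hstack([cv2.imread('pics/z10.png'),k]))
```

```text
[ 450.40110231 -219.10769008   92.21171067] [-1.79996959e+02  1.83323608e-03  1.67491647e+02] [-0.38399154 -0.06671988 -1.16597641] 48.990110835796756
[ 450.39858373 -219.10185491   92.21792293]
```

View pics/z23.png

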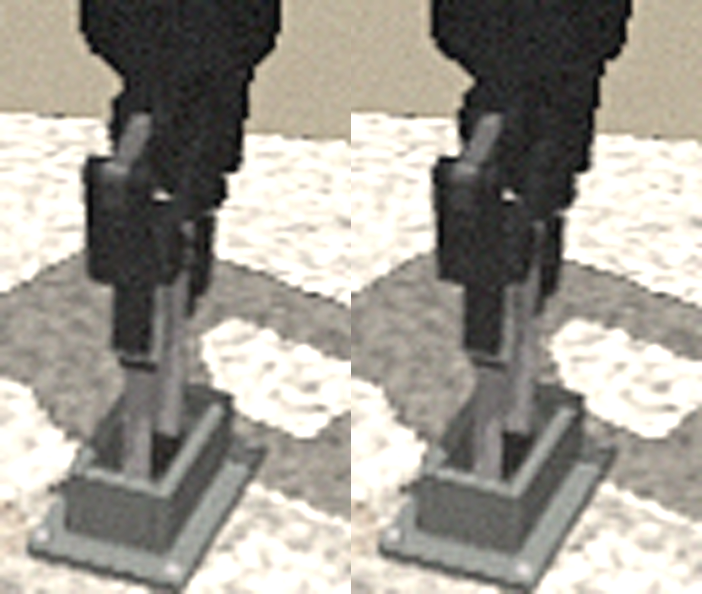

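Same as the first grasp picture, but not yet touching the well's floor. I'll lower it a little more until I see contact.

>>> {"method": "drive_tool", "body": {"moves": [[[0, 0, -0.5], 0], [[0, 0, -1], 0], [[0, 0, -1.5], 0], [[0, 0, -2], 0], [[0, 0, -2], 0], [[0, 0, -2], 0], [[0, 0, -2], 0], [[0, 0, -2], 0]]}}

```text
time: 19.87
tool_pos: [450.8, -219.3, 90.7]
tcp_rot: [-180.0, 0.1, 167.5]
ft_force: [-0.5, 0.8, 4.8]
finger_gap: 49.1
```

>>> {"method": "drive_tool", "body": {"moves": [[[0, 0, 0], 0], [[0, 0, 0], 0], [[0, 0, 0], 0], [[0, 0, 0], 0], [[0, 0, 0], 0], [[0, 0, 0], 0], [[0, 0, 0], 0], [[0, 0, 0], 0]], "fingers": 58}}

```text
time: 20.53
tool_pos: [450.4, -219.1, 90.2]
tcp_rot: [180.0, -0.0, 167.5]
ft_force: [0.7, -0.1, -0.4]
finger_gap: 58.1
```

>>> {"method": "drive_tool", "body": {"moves": [[[0, 0, 0], 0], [[0, 0, 0], 0], [[0, 0, 0], 0], [[0, 0, 0], 0], [[0, 0, 0], 0], [[0, 0, 0], 0], [[0, 0, 0], 0], [[0, 0, 0], 0]], "fingers": 85}}

```text
time: 21.2
tool_pos: [450.4, -219.1, 90.2]
tcp_rot: [-180.0, 0.0, 167.5]
ft_force: [0.8, 0.1, -0.8]
finger_gap: 84.5
```

Run:
```python
from h import *
print(r.sense()['tool_pos'],r.sense()['ft_force'],r.sense()['finger_gap'])
s=snap('side','s17.png')
k=cv2.convertScaleAbs(cv2.resize(s['pixels'][110:220,340:405,::-1],None,fx=5.4,fy=5.4,interpolation=cv2.INTER_CUBIC),alpha=1.7,beta=10)
cv2.imwrite('pics/z24.png',k)
```

```text
[ 450.39888872 -219.10664637   90.21426986] [ 0.75045647  0.12018806 -0.82003769] 84.5379286318156
```

View pics/z24.png

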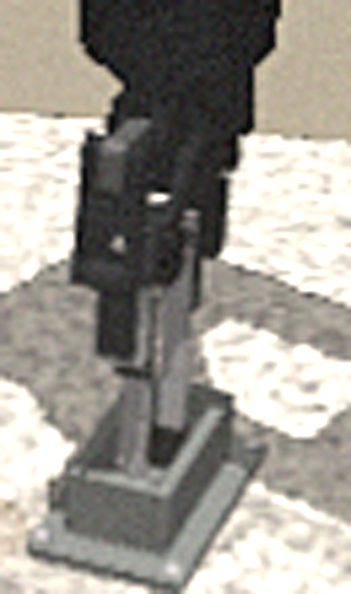

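The tongs stand upright and free, so I'll lift straight off.

>>> {"method": "drive_tool", "body": {"moves": [[[0, 0, 2], 0], [[0, 0, 6], 0], [[0, 0, 14], 0], [[0, 0, 24], 0], [[0, 0, 36], 0], [[0, 0, 50], 0], [[0, 0, 64], 0], [[0, 0, 76], 0]]}}

```text
time: 21.92
tool_pos: [451.0, -219.5, 168.7]
tcp_rot: [-180.0, 0.1, 167.5]
ft_force: [1.2, 0.4, 0.8]
finger_gap: 84.9
```

>>> {"method": "drive_tool", "body": {"moves": [[[0, 0, 10], 0], [[0, 0, 25], 0], [[0, 0, 40], 0], [[0, 0, 55], 0], [[0, 0, 65], 0], [[0, 0, 70], 0], [[0, 0, 70], 0], [[0, 0, 70], 0]]}}

```text
time: 22.58
tool_pos: [450.3, -219.0, 235.9]
tcp_rot: [180.0, -0.0, 167.5]
ft_force: [-0.4, 0.0, -0.1]
finger_gap: 85.0
```

Run:
```python
from h import *
print(r.sense()['tool_pos'],r.sense()['ft_force'],r.sense()['finger_gap'],abs(r.sense()['qd']).max())
s=snap('side','s18.png')
k=cv2.resize(s['pixels'][80:400,280:420,::-1],None,fx=1.85,fy=1.85,interpolation=cv2.INTER_CUBIC)
k0=cv2.resize(load('side0.png')['pixels'][80:400,280:420,::-1],None,fx=1.85,fy=1.85,interpolation=cv2.INTER_CUBIC)
cv2.imwrite('pics/z25.png',np.hstack([k0,k]))
```

```text
[ 450.32558138 -219.04850368  235.94766294] [-0.35976303  0.0191186  -0.10468968] 84.96094023594232 1.0207008177459203
```

View pics/z25.png

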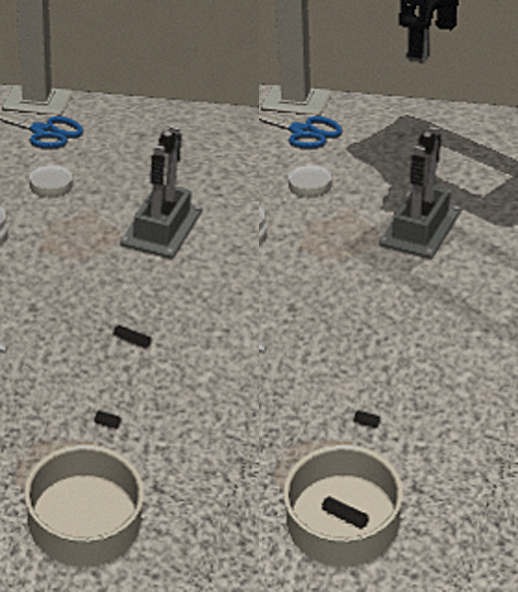

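The before and after pictures agree: the tongs are upright in the well, the bar is on the dish floor, and the dish and short bar haven't moved.

```bash
python3 -c "
from bench import r
print(r.hand_in())"
```

```text
the job is handed in; nothing more can be done
None
```

I handed the job in at about 22.6 s, with the robot touching nothing. The long stir bar is on the dish floor and the tongs are back upright in the stand's well.

I gripped the tongs by their pads, picked up the bar in the tips and lowered it until I felt the dish floor at about 5 N. I opened the tongs there to let the bar go. The tongs went into the well the same way, released once they touched its floor. No finger touched the bar.

- **Final check:** the last side picture, set beside the first one, shows the long bar flat on the dish floor and the tongs standing as at the start. By eye, the dish and the short bar have not moved. The highest contact force I saw was about 10 N, as the tongs closed on the bar against the bench.
- **Disagreements:**
  - **Fingertip height:** with the fingers open, the side pictures put the fingertips roughly 15–20 mm higher than the stated geometry implied. I lowered in small steps and confirmed the grasp by picture.
  - **Squeezed width:** with the bar held, the fingers read about 35.7 mm instead of the expected 38 mm. The bar held securely in the pictures.
- **Top camera:** the arm blocked its view of the pick-up and the release, so those and the final checks rest on the side camera and the force readings.

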